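Put the capping machine's selector lever into third

ROBOT

A 7-joint arm with a two-finger parallel gripper is mounted at the origin on the work surface. World frame = base frame: x ahead of the robot, y to its left, z up, the work surface at z = 0. Lengths are in m, angles in rad, forces in N, time in s.
With the tool pointing down it reaches from about 0.4 to 0.875 m from the base axis. Payload 6.5 kg.
Tool frame: the origin (TCP) lies at the very end of the fingers, on their centre line; the grasp point (between the pads) lies pinch_z behind it (pinch_z is the distance from the TCP to the grasp point, in m); z points along the fingers, y is the direction in which the jaws open and shut (so a half turn about z gives the same grasp; the last joint's range is limited). The gripper opens to 88 mm and grips with 3 to 60 N. Pads are 18 mm wide; open, the fingers measure 123 mm over their backs; the gripper's body (75 mm by 187 mm) begins 45 mm behind the grasp point.
Start: joints at [1.135, 0.536, -0.004, 1.538, 0.003, 1.067, -0.071], TCP at [0.235, -0.606, 0.239] pointing down, gripper open.
Joint ranges: [-2.7, 2.7], [-0.37, 2.16], [-1.27, 1.26], [0.24, 2.4], [-1.31, 4.45], [0.19, 1.91], [-2.76, 2.76]. Speed limits (rad/s): [2.39, 2.39, 3.14, 3.14, 3.14, 3.14, 3.14].

INTERFACE

Orientations are given as a unit quaternion [w, x, y, z].
In Python, from station import get_obs, grab_frame, job_done, pinch_z gives the robot as it stands.
- The arm moves only by the tool move_arm, never from a script. Its argument "steps" is a list of rows, each an object with "slide": the shift along the tool's x, y, z each as a share of 0.025 m, from -1 to 1, a list of three; "roll": the turn about the tool's z as a share of 1.5 rad, from -1 to 1; "fingers": the closure in counts, from 0 (fully open) to 255 (shut). A call has 1 to 20 rows; each row shifts and turns the commanded pose from where the row before left it, along the tool's axes as they then stand; what a row does not reach is not made up. A row lasts 1/12 s, in which the tool goes at most 41.7 mm and 7.16 degrees, less where a joint would pass 70% of its speed; a pose out of reach is approached as far as the arm can. A call with a number of a shift or a turn outside -1 to 1 is refused whole. A call with a gripper value outside its range is refused whole. The fingers move at their own pace and stop on an object; "force" is the grip in N (left out, the last holds). Time passes only in rows, so rows that do not move let the fingers close. It gives the time, the measured TCP pose, the force and the opening at its end, in the units of the state.
- get_obs(): the state, without advancing time (a new reading comes with each control period).
- grab_frame(name): name is "side" or "top" or "wrist"; returns a dict with "pixels" (420x560x3 uint8, blue, green, red), "depth" (420x560 float32, m along the optical axis (not along the pixel's ray), 0 where there is no reading), "intrinsics" (3x3 intrinsics, pixels), "origin" and "orientation" of the camera in the world. Camera axes: x right, y down, z forward; pixel columns grow to the right and rows downward; lengths in m; the calibration is good to about 2 mm. A picture is of the moment at which its call begins.
- job_done(): hands the job in, once; it reports no verdict.
The state is a dict: "clock": time; "joint_pos": joint angles; "joint_velocities": joint speeds; "joint_torque": joint torques, N m; "eef_pos": TCP position; "orientation": TCP orientation; "ft_force": force on the tool from outside, world axes, zero at the start; "torque": the same for the moment, N m; "finger_gap": finger opening in m.
Only numpy, scipy, OpenCV 4.12 (cv2) and the standard library are available. Lean on these libraries where they do the work, as an engineer would, in place of code of your own. Each camera call takes 0.05 s, during which the arm holds its last target.

TASK

Put the capping machine's selector lever into the third slot of its H-shaped gate. It stands somewhere in the left-hand lane: with the fingers push it level with the crossbar, then across into the right-hand lane, then forward (away from the robot) until it is fully home, without letting it drop back into the fourth slot. Push gently from outside with the fingers, do not pinch the knob, leave the jars and other things where they are, and finish clear of everything.

Things in the scene. Friction and masses are not known exactly. Their poses are not given: they have to be found in the camera images.
- gate (a point): centre of the H gate, on the top face of its steel plate (120 x 110 mm), 120 mm above the table. x axis: forward along the lanes, away from the robot (turned up to 0.28 rad); y left; z up. Lanes 15 mm wide at y = +20 mm (left) and -20 mm (right), from x = -35 to +35 mm, joined by a crossbar at x = -10 to +10 mm with rounded corners
- third (a point): far end of the third slot, on the plate's top face. First slot = left lane far end, second = left lane near end, third = right lane far end, fourth = right lane near end; one to four black pips mark them
- console: white machine console carrying the gate, deck 110 mm high; origin on the table under the gate's centre, axes as the gate. It reaches 120 mm to front and back, 110 mm to the right and 270 mm to the left; over its left end, 205 mm left of the gate, a capping head stands 370 mm tall
- knob (a point): centre of the lever's black knob, a cylinder 36 mm across, 44 mm tall, on a 10 mm steel rod through the gate. The rod pivots 100 mm below the gate's point; pivot to knob centre 180 mm, so upright the knob centre is 80 mm above the plate. Stiff by friction (2 to 3 N at the knob moves it), stays where left, only the gate stops it
- cross (a joint): sideways lean of the lever about the gate's x axis, rad, growing to the right. About -0.20 mid left lane, +0.20 mid right lane, some 0.025 of play either way in a lane. At angle a the knob is 180 mm x sin(a) right of the gate's centre
- fore (a joint): lean of the lever along the lanes, rad, growing forward (away from the robot). 0 = upright in the crossbar (free to go across from about -0.04 to +0.04), about +0.28 = fully home at a far slot's end, -0.28 at a near one's. At angle b the knob is 180 mm x sin(b) forward of the gate's centre
- nest_jar: black plastic jar with a lid, 68 mm across and 92 mm tall, origin at the centre of its underside. Bystander: leave it where it stands under the capping head on the console's left part
- loose_cap: black jar lid lying on the console's deck to the left of the gate, 68 mm across, 18 mm thick, origin at the centre of its underside. Bystander: leave it
- seal_pack: roll of aluminium seals on the console's deck, near edge, left of the gate, 48 mm across, 22 mm tall, origin at the centre of its underside. Bystander: leave it
- far_jar: black plastic jar with a lid, 68 mm across and 92 mm tall, origin at the centre of its underside. Bystander: leave it where it stands on the table at the right of the console, its far half. It has a yellow label
- side_jar: black plastic jar with a lid, 68 mm across and 92 mm tall, origin at the centre of its underside. Bystander: leave it where it stands on the table at the right of the console, its near half
- back_jar: black plastic jar with a lid, 68 mm across and 92 mm tall, origin at the centre of its underside. Bystander: leave it where it stands on the table farther to the right. It has a yellow label
- heat_gun: blue hot-air gun lying on its side on the table at the left, about 210 mm long and 150 mm wide, 68 mm high, origin under the middle of its barrel. Bystander: leave it

How it is judged:
By the outcome, as a careful person would: the job done as asked, in the order asked, and still so for the second after the job is handed in, with the robot touching nothing.
It also fails if it takes over 70 s, if anything falls off the work surface, if the arm or the gripper's body presses on something with over 40 N, if the wrist force passes 120 N, or if a joint passes its speed limit or range.

## Working session

There is one attempt and no reset: what is moved stays moved. The work goes in short steps, Python scripts to look and compute and a tool call to move; the robot and the scene stay as the last step left them, time stands still between calls to the robot, and variables do not carry over. Pictures are saved under pics/ and viewed, and the job is handed in when it is done.

Besides the shell and the picture viewer there is one more tool, called after "Emit:" as name([rows], argument=value, ...), one row to a line, values as JSON. move_arm: Moves the arm, as the interface text tells. Its arguments: {"type":"object","properties":{"steps":{"type":"array","items":{"type":"object","properties":{"slide":{"type":"array","items":{"type":"number","minimum":-1,"maximum":1}},"roll":{"type":"number","minimum":-1,"maximum":1},"fingers":{"type":"number"}}}},"force":{"type":"number"}},"required":["steps"]}

```bash
mkdir -p pics; ls
python3 - <<'E'
from station import *
import cv2,pickle
print(get_obs(),pinch_z)
d={}
for n in("side","top","wrist"):
    f=grab_frame(n);cv2.imwrite(f"pics/{n}0.png",f["pixels"]);d[n]=f
    print(n,f["intrinsics"],f["origin"],f["orientation"])
pickle.dump(d,open("f0.pkl","wb"))
E
```

```text
pics
{'clock': 0.0, 'joint_pos': array([ 1.13478582,  0.5371654 , -0.0044544 ,  1.53887059,  0.0026012 ,
        1.06724896, -0.07120534]), 'joint_velocities': array([-0.00037948,  0.00138476,  0.00060313, -0.00145441,  0.00146749,
       -0.00055154,  0.00191198]), 'joint_torque': array([-4.28678850e-04, -5.71005964e+01,  9.90644731e-01, -2.51613754e+01,
       -5.62782702e-02,  1.78779534e-02,  1.37663483e-04]), 'eef_pos': array([ 0.23471081, -0.60549779,  0.23784039]), 'orientation': array([-8.16131239e-04,  9.82945903e-01,  1.83893016e-01, -2.12138214e-04]), 'ft_force': array([-1.13594087, -0.50532361, -0.41720612]), 'torque': array([-0.00977183,  0.02015354, -0.03017831]), 'finger_gap': 0.08820249475451065} 0.0187
side [[398.82471863   0.         284.71031351]
 [  0.         398.82471863 207.74961456]
 [  0.           0.           1.        ]] [ 0.40958796 -0.93458058  1.07052139] [-0.39461376  0.9164832  -0.06383394  0.01624024]
top [[387.53516317   0.         284.59439284]
 [  0.         387.53516317 208.49293743]
 [  0.           0.           1.        ]] [0.37513564 0.05405277 1.16668103] [-0.04545802  0.71029413 -0.70069506  0.04941912]
wrist [[368.11600453   0.         284.38000557]
 [  0.         368.11600453 214.90546677]
 [  0.           0.           1.        ]] [ 0.29866755 -0.58032329  0.38515364] [ 0.11024845  0.81784738 -0.55960278 -0.07626053]
```

View pics/side0.png

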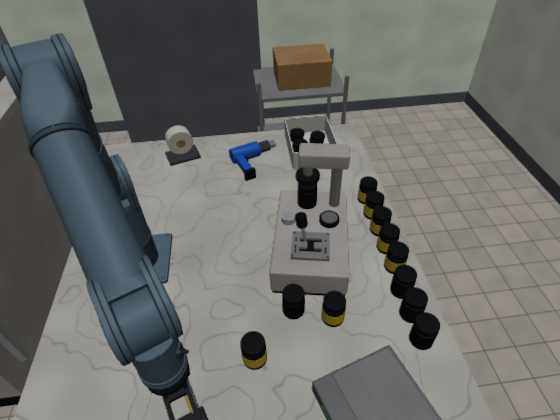

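View pics/top0.png

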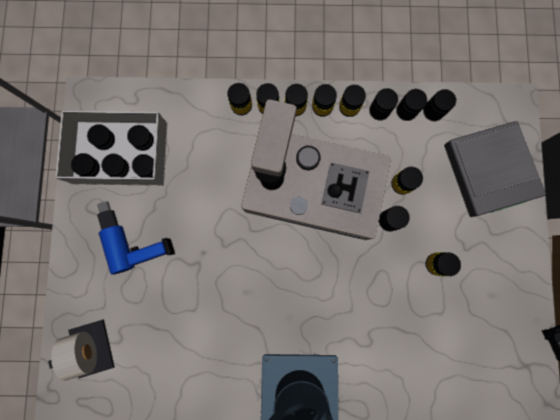

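The side view shows the knob at about (301,220) and the gate at (311,246). In the top view the gate is at about (346,188) and the knob at (335,190). Next I'll measure them.

```bash
cat > h.py <<'E'
import numpy as np,cv2,pickle
from scipy.spatial.transform import Rotation as R
def rot(q): return R.from_quat([q[1],q[2],q[3],q[0]]).as_matrix()
def cloud(f):
    K=f["intrinsics"];d=f["depth"];v,u=np.indices(d.shape)
    p=np.stack([(u-K[0,2])/K[0,0]*d,(v-K[1,2])/K[1,1]*d,d],-1)
    P=p@rot(f["orientation"]).T+np.array(f["origin"]);P[d==0]=np.nan
    return P
def proj(f,p):
    c=(np.atleast_2d(p)-f["origin"])@rot(f["orientation"]);K=f["intrinsics"]
    return np.c_[K[0,0]*c[:,0]/c[:,2]+K[0,2],K[1,1]*c[:,1]/c[:,2]+K[1,2]]
E
python3 - <<'E'
from h import *
d=pickle.load(open("f0.pkl","rb"))
for n,(u0,v0,w,h) in dict(side=(255,170,110,125),top=(235,90,190,155)).items():
    f=d[n];P=cloud(f)
    s=4
    cv2.imwrite(f"pics/{n}z.png",cv2.resize(f["pixels"][v0:v0+h,u0:u0+w],None,fx=s,fy=s,interpolation=cv2.INTER_CUBIC))
    m=(abs(P[...,2]-.12)<.004);m[:v0]=0;m[v0+h:]=0;m[:,:u0]=0;m[:,u0+w:]=0
    # plate: points z in .116..124
    q=P[m];print(n,len(q),np.median(P[v0:v0+h,u0:u0+w,2]))
    print(cv2.minAreaRect((q[:,:2]*1000).astype(np.float32)), q.mean(0))
f=d["top"];P=cloud(f)
for v in range(160,216,3): print(v,[int(1000*P[v,u,2]) for u in range(316,380,3)])
E
```

```text
side 941 nan
((582.0642700195312, -47.74267578125), (269.9828796386719, 197.01828002929688), 76.8518295288086) [ 0.5815856  -0.10568084  0.12025887]
top 1305 nan
((581.081787109375, -45.05485534667969), (291.1064147949219, 193.8148651123047), 71.87017059326172) [ 0.5790557  -0.11400848  0.11985765]
160 [126, 126, 108, 110, 111, 112, 108, 110, 110, 108, 112, 110, 107, 112, 108, 111, 109, 108, 110, 111, 108, 112]
163 [127, 108, 112, 111, 110, 123, 120, 110, 110, 111, 111, 114, 109, 109, 116, 108, 108, 112, 109, 110, 107, 108]
166 [122, 106, 108, 112, 106, 120, 121, 119, 120, 119, 117, 107, 109, 114, 110, 111, 112, 110, 110, 112, 109, 111]
169 [110, 109, 108, 110, 110, 119, 117, 116, 121, 121, 121, 117, 119, 121, 119, 120, 110, 109, 111, 110, 109, 109]
172 [110, 110, 108, 109, 120, 119, 119, 119, 120, 115, 120, 117, 120, 121, 118, 122, 119, 123, 109, 113, 107, 110]
175 [109, 111, 108, 111, 123, 119, 121, 120, 111, 118, 121, 119, 115, 121, 120, 119, 120, 118, 111, 113, 110, 109]
178 [111, 108, 110, 112, 117, 117, 119, 111, 113, 117, 122, 121, 109, 112, 121, 118, 118, 120, 105, 109, 111, 
[... 684 characters left out ...]
 110, 110]
199 [114, 108, 117, 118, 122, 119, 120, 118, 119, 120, 114, 114, 111, 120, 119, 119, 111, 106, 110, 111, 109, 109]
202 [106, 109, 119, 121, 124, 120, 119, 121, 120, 114, 122, 118, 123, 117, 118, 121, 109, 108, 111, 109, 109, 110]
205 [112, 107, 107, 110, 120, 119, 122, 119, 119, 123, 118, 120, 121, 115, 119, 119, 110, 106, 110, 108, 110, 107]
208 [107, 108, 108, 112, 109, 110, 108, 106, 119, 119, 117, 119, 118, 118, 116, 121, 109, 113, 108, 109, 110, 110]
211 [107, 109, 107, 109, 110, 111, 109, 113, 109, 110, 109, 112, 116, 118, 119, 112, 106, 109, 104, 110, 107, 111]
214 [105, 111, 109, 109, 109, 108, 109, 106, 108, 109, 107, 107, 108, 112, 108, 108, 108, 108, 110, 114, 108, 104]
```

```bash
ls -la pics
```

```text
total 1392
drwxr-xr-x 2 agent agent   4096 Dec  6 22:58 .
drwxr-xr-x 3 agent agent   4096 Dec  6 22:58 ..
-rw-r--r-- 1 agent agent 283083 Dec  6 22:57 side0.png
-rw-r--r-- 1 agent agent 181737 Dec  6 22:58 sidez.png
-rw-r--r-- 1 agent agent 301394 Dec  6 22:57 top0.png
-rw-r--r-- 1 agent agent 393580 Dec  6 22:58 topz.png
-rw-r--r-- 1 agent agent 244185 Dec  6 22:57 wrist0.png
```

Run:
```python
from h import *
d=pickle.load(open("f0.pkl","rb"))
f=d["top"];P=cloud(f)
box=np.zeros(P.shape[:2],bool);box[155:220,305:385]=1
# plate >=115 as filled: largest component
m=((P[...,2]>.1145)&(P[...,2]<.127)&box).astype(np.uint8)
m|=((P[...,2]>.127)&box&(np.indices(m.shape)[0]>175)).astype(np.uint8)
m=cv2.morphologyEx(m,cv2.MORPH_CLOSE,np.ones((3,3),np.uint8))
n,l,s,c=cv2.connectedComponentsWithStats(m)
k=1+np.argmax(s[1:,4]);cs,_=cv2.findContours((l==k).astype(np.uint8),0,2)
hull=cv2.convexHull(max(cs,key=len))[:,0]
# intersect hull rays with z=.12
def onz(f,uv,z):
    K=f["intrinsics"];uv=np.atleast_2d(uv);r=np.c_[(uv[:,0]-K[0,2])/K[0,0],(uv[:,1]-K[1,2])/K[1,1],np.ones(len(uv))]@rot(f["orientation"]).T
    o=np.array(f["origin"]);return o+r*((z-o[2])/r[:,2])[:,None]
H=onz(f,hull,.12);print("plate",cv2.minAreaRect((H[:,:2]*1000).astype(np.float32)))
# rectified view in world, 0.5mm/px over x .5-.68,y -.2..0
def rect(f,z,x0,x1,y0,y1,s):
    xs=np.arange(x1,x0,-s);ys=np.arange(y1,y0,-s)
    X,Y=np.meshgrid(xs,ys,indexing='ij');uv=proj(f,np.c_[X.ravel(),Y.ravel(),np.full(X.size,z)]).reshape(X.shape+(2,)).astype(np.float32)
    return cv2.remap(f["pixels"],uv[...,0],uv[...,1],cv2.INTER_CUBIC)
for n in("top","side"):
    cv2.imwrite(f"pics/rect_{n}.png",rect(d[n],.12,.49,.67,-.23,-.03,.0004))
for n in("top","side"):
    Q=cloud(d[n]);m=(Q[...,2]>.165)&(Q[...,2]<.24)&(abs(Q[...,0]-.58)<.08)&(abs(Q[...,1]+.11)<.07)
    q=Q[m];print(n,len(q),q.mean(0),q.min(0),q.max(0)); t=q[q[:,2]>.205];print(t.mean(0),t.min(0),t.max(0))
```

```text
plate ((576.4456176757812, -116.70411682128906), (116.15299224853516, 129.04957580566406), 80.06640625)
top 168 [ 0.55117173 -0.07384308  0.21263172] [ 0.53559224 -0.09420773  0.18390979] [ 0.56770173 -0.05629364  0.22128064]
[ 0.55173772 -0.07329754  0.21412938] [ 0.53559224 -0.09168235  0.2066445 ] [ 0.56770173 -0.05629364  0.22128064]
side 175 [ 0.55206981 -0.08511904  0.20175917] [ 0.53514936 -0.09790545  0.16718314] [ 0.57255908 -0.06016243  0.22092522]
[ 0.55084977 -0.07960115  0.2135798 ] [ 0.53514936 -0.09328627  0.20519428] [ 0.56689083 -0.06016243  0.22092522]
```

View pics/rect_top.png

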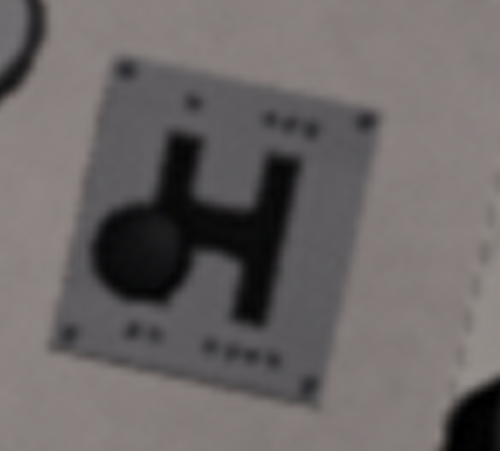

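View pics/rect_side.png

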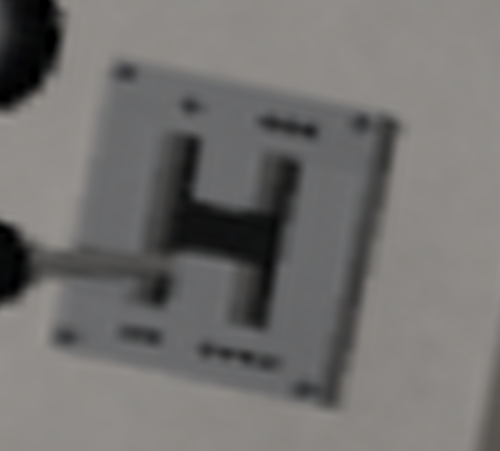

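View pics/topz.png

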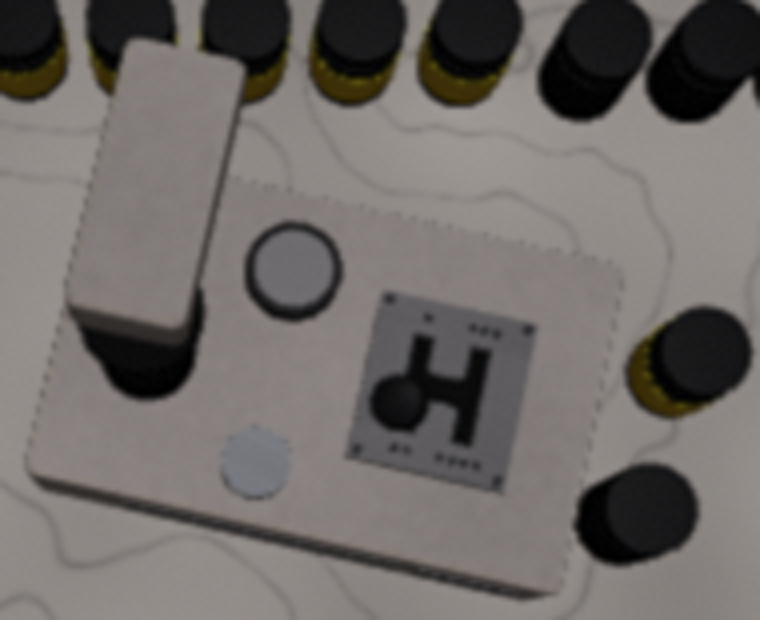

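```bash
cat >> h.py <<'E'
G=np.array([.578,-.117]);YAW=-.207
f_=np.array([np.cos(YAW),np.sin(YAW)]);l_=np.array([-np.sin(YAW),np.cos(YAW)])
def gate(P): q=np.asarray(P)[...,:2]-G; return np.stack([q@f_,q@l_],-1)
def togate(x,y): return G+x*f_+y*l_
E
python3 - <<'E'
from h import *
d=pickle.load(open("f0.pkl","rb"))
for n in("top","side"):
    P=cloud(d[n]);g=gate(P)
    for a,b in((.225,.26),(.26,.3),(.3,.34),(.34,.36),(.36,.38)):
        m=(P[...,2]>a)&(P[...,2]<b)&(abs(g[...,0])<.25)&(g[...,1]>0)&(g[...,1]<.32)
        if m.sum(): print(n,a,b,m.sum(),np.percentile(g[m],[1,99],axis=0).round(3).tolist())
    m=(P[...,2]>.205)&(P[...,2]<.222)&(abs(g[...,0])<.06)&(abs(g[...,1])<.08)
    print('knobtop',np.percentile(g[m],[2,50,98],axis=0).round(4).tolist(),g[m].mean(0))
E
```

```text
top 0.225 0.26 252 [[-0.058, 0.167], [-0.003, 0.236]]
top 0.26 0.3 17 [[-0.048, 0.17], [0.1, 0.237]]
top 0.3 0.34 517 [[-0.048, 0.17], [0.109, 0.24]]
top 0.34 0.36 1810 [[-0.044, 0.174], [0.107, 0.237]]
knobtop [[-0.0492, 0.022], [-0.0348, 0.0374], [-0.0196, 0.0529]] [-0.03468357  0.03737195]
side 0.225 0.26 404 [[-0.056, 0.164], [0.091, 0.23]]
side 0.26 0.3 181 [[-0.045, 0.168], [0.106, 0.2]]
side 0.3 0.34 585 [[-0.048, 0.167], [0.11, 0.229]]
side 0.34 0.36 583 [[-0.044, 0.17], [0.106, 0.236]]
knobtop [[-0.0498, 0.0187], [-0.034, 0.0285], [-0.019, 0.0495]] [-0.03425702  0.0310204 ]
```

View pics/wrist0.png

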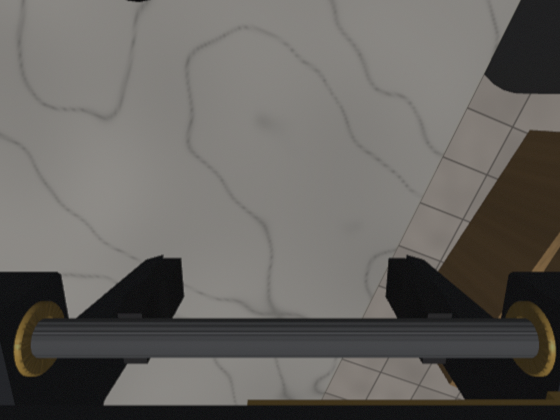

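Run:
```python
from h import *
d=pickle.load(open("f0.pkl","rb"))
for n in("top","side"):
    P=cloud(d[n]);g=gate(P)
    m=(P[...,2]>.225)&(P[...,2]<.39)&(abs(g[...,0])<.25)&(g[...,1]>.07)&(g[...,1]<.32)
    for x in np.arange(-.06,.19,.025):
        k=m&(abs(g[...,0]-x)<.0125)
        if k.sum()>5: print(n,round(x,3),k.sum(),"left",np.percentile(g[k][:,1],[1,99]).round(3),"z",np.percentile(P[k][:,2],[1,50,99]).round(3))
    print(cv2.minAreaRect((P[m&(P[...,2]>.33)][:,:2]*1000).astype(np.float32)))
    vs,us=np.where(m);print(us.min(),us.max(),vs.min(),vs.max())
```

```text
top -0.06 178 left [0.179 0.232] z [0.226 0.295 0.336]
top -0.035 546 left [0.169 0.239] z [0.237 0.34  0.345]
top -0.01 388 left [0.168 0.24 ] z [0.241 0.342 0.345]
top 0.015 357 left [0.17 0.24] z [0.314 0.342 0.345]
top 0.04 358 left [0.17 0.24] z [0.308 0.342 0.345]
top 0.065 339 left [0.17  0.239] z [0.317 0.342 0.346]
top 0.09 350 left [0.17  0.239] z [0.306 0.342 0.346]
top 0.115 80 left [0.172 0.237] z [0.337 0.341 0.344]
((650.4056396484375, 77.69280242919922), (70.32750701904297, 158.67076110839844), 77.82587432861328)
251 295 100 184
side -0.06 49 left [0.175 0.228] z [0.226 0.244 0.339]
side -0.035 316 left [0.165 0.233] z [0.229 0.31  0.346]
side -0.01 321 left [0.165 0.233] z [0.227 0.31  0.346]
side 0.015 273 left [0.166 0.236] z [0.227 0.324 0.345]
side 0.04 201 left [0.168 0.238] z [0.29  0.339 0.345]
side 0.065 280 left [0.167 0.231] z [0.227 0.321 0.345]
side 0.09 257 left [0.167 0.233] z [0.229 0.331 0.346]
side 0.115 56 left [0.17  0.234] z [0.293 0.336 0.343]
((650.01220703125, 75.584228515625), (74.13826751708984, 160.618896484375), 79.6224594116211)
296 349 143 184
```

View pics/sidez.png

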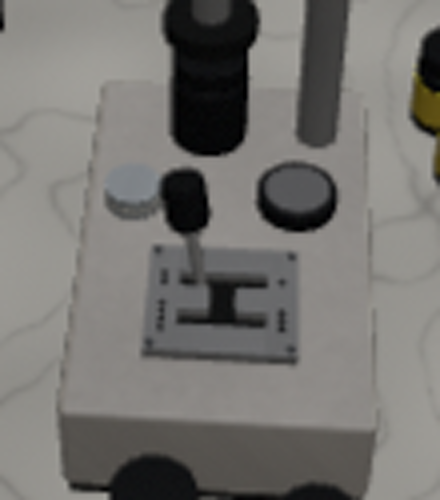

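Gate centre is at about (0.578, -0.117), yaw -0.207. The lever is at fore ≈ -0.17 and cross ≈ -0.19. I'll turn the tool so its x points gate-left and its y gate-forward, and shut the fingers to make a pusher.

Emit:
move_arm([
  {"slide": [0, 0, -0.3], "roll": -0.08, "fingers": 255},
  {"slide": [0, 0, -0.3], "roll": -0.08, "fingers": 255},
  {"slide": [0, 0, -0.3], "roll": -0.08, "fingers": 255},
  {"slide": [0, 0, -0.3], "roll": -0.08, "fingers": 255},
  {"slide": [0, 0, -0.3], "roll": -0.08, "fingers": 255},
  {"slide": [0, 0, -0.3], "roll": -0.08, "fingers": 255},
  {"slide": [0, 0, -0.3], "roll": -0.08, "fingers": 255},
  {"slide": [0, 0, -0.3], "roll": -0.08, "fingers": 255},
  {"slide": [0, 0, 0], "roll": -0.023, "fingers": 255},
  {"slide": [0, 0, 0], "roll": 0, "fingers": 255},
  {"slide": [0, 0, 0], "roll": 0, "fingers": 255},
], force=20)

```text
clock: 1.07
eef_pos: [0.2347, -0.6058, 0.2983]
orientation: [-0.0, 0.777, 0.63, 0.0]
ft_force: [0.3, -0.3, -0.4]
finger_gap: 0.0167
```

```bash
cat >> h.py <<'E'
def st(target=None):
    from station import get_obs
    o=get_obs();p=o["eef_pos"];M=rot(o["orientation"])
    print("t %.2f"%o["clock"],"p",p.round(4),"gate(f,l)",gate(p).round(4),"F gate f,l,z",np.r_[o["ft_force"][:2]@f_,o["ft_force"][:2]@l_,o["ft_force"][2]].round(1),"xdir vs gate-left %.3f"%(np.arctan2(M[1,0],M[0,0])-YAW-np.pi/2),"tilt",M[:,2].round(3),"gap %.3f"%o["finger_gap"],"q",o["joint_pos"].round(2))
    if target is not None:
        d=M.T@(np.r_[togate(*target[:2]),target[2]]-p); print("to go tool units(25mm):",(d/.025).round(2))
E
python3 -c "
from h import *
st((-.088,.036,.26))"
```

```text
t 1.07 p [ 0.2347 -0.6058  0.2983] gate(f,l) [-0.2355 -0.549 ] F gate f,l,z [ 0.3 -0.2 -0.4] xdir vs gate-left -0.001 tilt [-0.     0.001 -1.   ] gap 0.017 q [ 1.28  0.5  -0.22  1.46  0.11  1.2   0.84]
to go tool units(25mm): [23.4   5.87  1.54]
```

Emit:
move_arm([
  {"slide": [1, 0.25, 0], "fingers": 255},
  {"slide": [1, 0.25, 0], "fingers": 255},
  {"slide": [1, 0.25, 0], "fingers": 255},
  {"slide": [1, 0.25, 0], "fingers": 255},
  {"slide": [1, 0.25, 0], "fingers": 255},
  {"slide": [1, 0.25, 0], "fingers": 255},
  {"slide": [1, 0.25, 0], "fingers": 255},
  {"slide": [1, 0.25, 0], "fingers": 255},
  {"slide": [1, 0.25, 0], "fingers": 255},
  {"slide": [1, 0.25, 0], "fingers": 255},
  {"slide": [1, 0.25, 0], "fingers": 255},
  {"slide": [1, 0.25, 0], "fingers": 255},
  {"slide": [1, 0.25, 0], "fingers": 255},
  {"slide": [1, 0.25, 0], "fingers": 255},
  {"slide": [1, 0.25, 0], "fingers": 255},
  {"slide": [1, 0.25, 0], "fingers": 255},
  {"slide": [1, 0.25, 0], "fingers": 255},
  {"slide": [1, 0.2, 0], "fingers": 255},
  {"slide": [1, 0.2, 0], "fingers": 255},
  {"slide": [0.5, 0.1, 0], "fingers": 255},
])

```text
validation failed for argument at $.st...
```

Run:
```python
from h import *
st((-.088,.036,.26))
from station import *
for n in("side","top"):
    f=grab_frame(n);u,v,w,h=(200,120,200,150) if n=="side" else (230,90,200,180)
    cv2.imwrite(f"pics/{n}1.png",cv2.resize(f["pixels"][v:v+h,u:u+w],None,fx=3.3,fy=3.3))
```

```text
t 1.07 p [ 0.2347 -0.6058  0.2983] gate(f,l) [-0.2355 -0.549 ] F gate f,l,z [ 0.3 -0.2 -0.4] xdir vs gate-left -0.001 tilt [-0.     0.001 -1.   ] gap 0.017 q [ 1.28  0.5  -0.22  1.46  0.11  1.2   0.84]
to go tool units(25mm): [23.4   5.87  1.54]
```

View pics/side1.png

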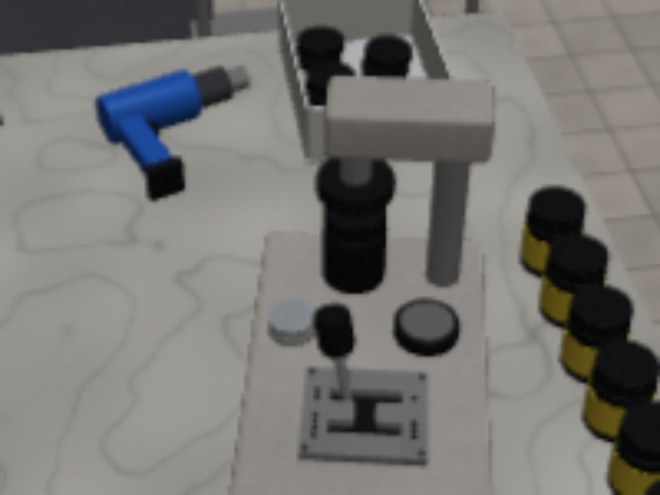

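View pics/top1.png

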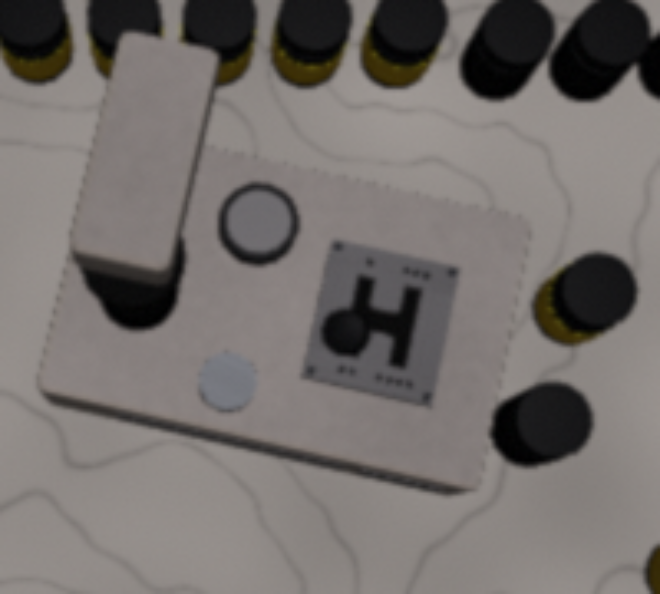

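The move was refused by validation. I'll resend it with every field filled in.

Emit:
move_arm([
  {"slide": [1, 0.25, 0], "roll": 0, "fingers": 255},
  {"slide": [1, 0.25, 0], "roll": 0, "fingers": 255},
  {"slide": [1, 0.25, 0], "roll": 0, "fingers": 255},
  {"slide": [1, 0.25, 0], "roll": 0, "fingers": 255},
  {"slide": [1, 0.25, 0], "roll": 0, "fingers": 255},
  {"slide": [1, 0.25, 0], "roll": 0, "fingers": 255},
  {"slide": [1, 0.25, 0], "roll": 0, "fingers": 255},
  {"slide": [1, 0.25, 0], "roll": 0, "fingers": 255},
  {"slide": [1, 0.25, 0], "roll": 0, "fingers": 255},
  {"slide": [1, 0.25, 0], "roll": 0, "fingers": 255},
  {"slide": [1, 0.25, 0], "roll": 0, "fingers": 255},
  {"slide": [1, 0.25, 0], "roll": 0, "fingers": 255},
  {"slide": [1, 0.25, 0], "roll": 0, "fingers": 255},
  {"slide": [1, 0.25, 0], "roll": 0, "fingers": 255},
  {"slide": [1, 0.25, 0], "roll": 0, "fingers": 255},
  {"slide": [1, 0.25, 0], "roll": 0, "fingers": 255},
  {"slide": [1, 0.25, 0], "roll": 0, "fingers": 255},
  {"slide": [1, 0.2, 0], "roll": 0, "fingers": 255},
  {"slide": [1, 0.2, 0], "roll": 0, "fingers": 255},
  {"slide": [0.5, 0.1, 0], "roll": 0, "fingers": 255},
])

```text
clock: 2.83
eef_pos: [0.452, -0.1499, 0.2987]
orientation: [-0.0, 0.775, 0.631, 0.0]
ft_force: [0.7, 0.8, 0.9]
finger_gap: 0.0003
```

Run:
```python
from h import *
st((-.088,.036,.26))
from station import *
for n in("side","top"):
    f=grab_frame(n);u,v,w,h=(200,120,200,150) if n=="side" else (230,90,200,180)
    cv2.imwrite(f"pics/{n}2.png",cv2.resize(f["pixels"][v:v+h,u:u+w],None,fx=3.3,fy=3.3))
```

```text
t 2.83 p [ 0.452  -0.1499  0.2987] gate(f,l) [-0.1165 -0.0581] F gate f,l,z [0.6 0.9 0.9] xdir vs gate-left 0.003 tilt [ 0.     0.001 -1.   ] gap 0.000 q [ 0.67  0.21 -0.51  1.89  0.11  1.07 -0.09]
to go tool units(25mm): [3.76 1.15 1.55]
```

View pics/side2.png

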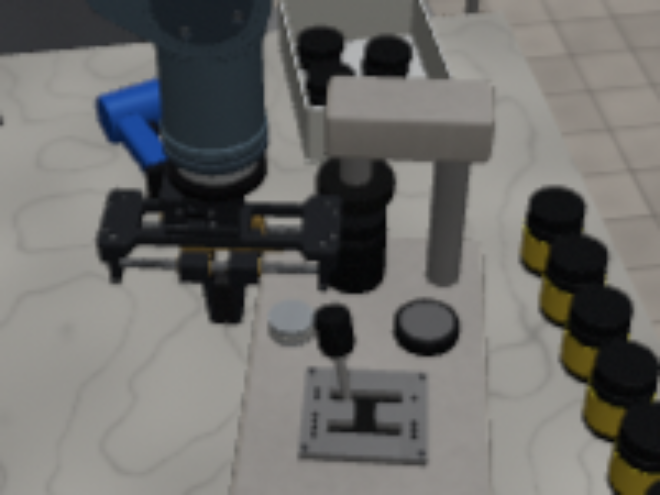

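View pics/top2.png

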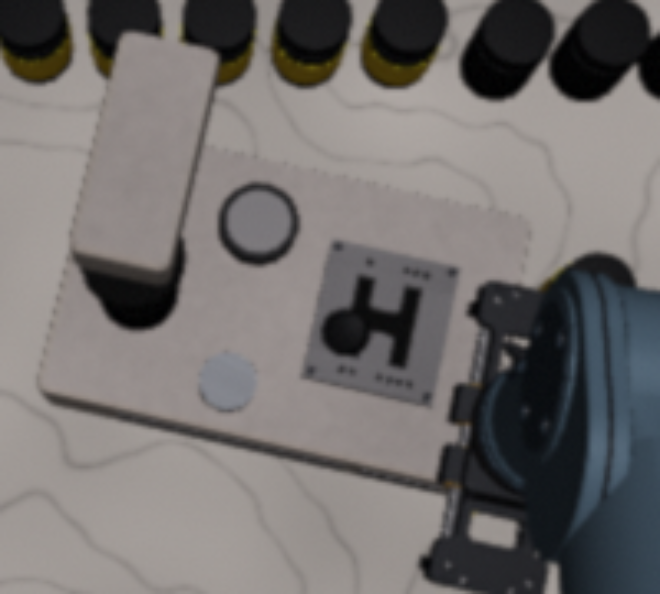

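Emit:
move_arm([
  {"slide": [0.94, 0.28, 0.38], "roll": 0, "fingers": 255},
  {"slide": [0.94, 0.28, 0.38], "roll": 0, "fingers": 255},
  {"slide": [0.94, 0.28, 0.38], "roll": 0, "fingers": 255},
  {"slide": [0.94, 0.28, 0.38], "roll": 0, "fingers": 255},
  {"slide": [0, 0, 0.8], "roll": 0, "fingers": 255},
  {"slide": [0, 0, 0.8], "roll": 0, "fingers": 255},
  {"slide": [0, 0, 0.8], "roll": 0, "fingers": 255},
  {"slide": [0, 0, 0.8], "roll": 0, "fingers": 255},
  {"slide": [0, 0, 0], "roll": 0, "fingers": 255},
  {"slide": [0, 0, 0], "roll": 0, "fingers": 255},
])

```text
clock: 3.77
eef_pos: [0.4969, -0.0681, 0.1802]
orientation: [-0.001, 0.777, 0.63, -0.001]
ft_force: [-0.7, 0.5, 0.6]
finger_gap: 0.0003
```

```bash
cat >> h.py <<'E'
def look(tag):
    from station import grab_frame
    fs={}
    for n in("side","top"):
        f=grab_frame(n);fs[n]=f;u,v,w,h=(250,170,110,110) if n=="side" else (270,120,130,110)
        cv2.imwrite(f"pics/{n}{tag}.png",cv2.resize(f["pixels"][v:v+h,u:u+w],None,fx=5,fy=5,interpolation=cv2.INTER_CUBIC))
    pickle.dump(fs,open(f"f{tag}.pkl","wb"));return fs
E
python3 - <<'E'
from h import *
st((-.088,.036,.18)); look(3)
E
```

```text
t 3.77 p [ 0.4969 -0.0681  0.1802] gate(f,l) [-0.0894  0.0312] F gate f,l,z [-0.8  0.4  0.6] xdir vs gate-left -0.001 tilt [-0.002 -0.    -1.   ] gap 0.000 q [ 0.46  0.42 -0.51  1.95  0.27  0.84 -0.4 ]
to go tool units(25mm): [0.19 0.06 0.01]
```

View pics/side3.png

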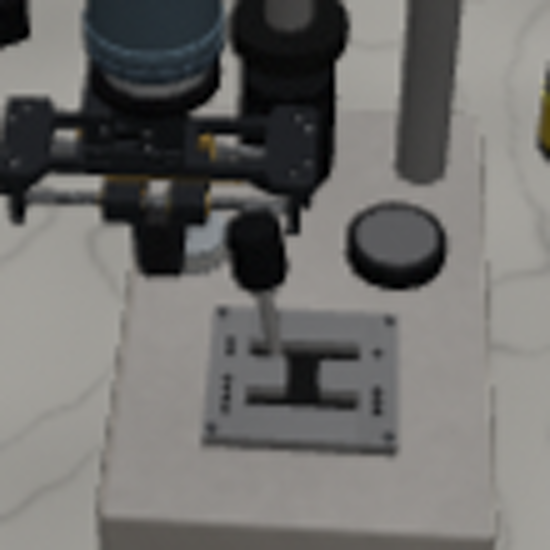

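View pics/top3.png

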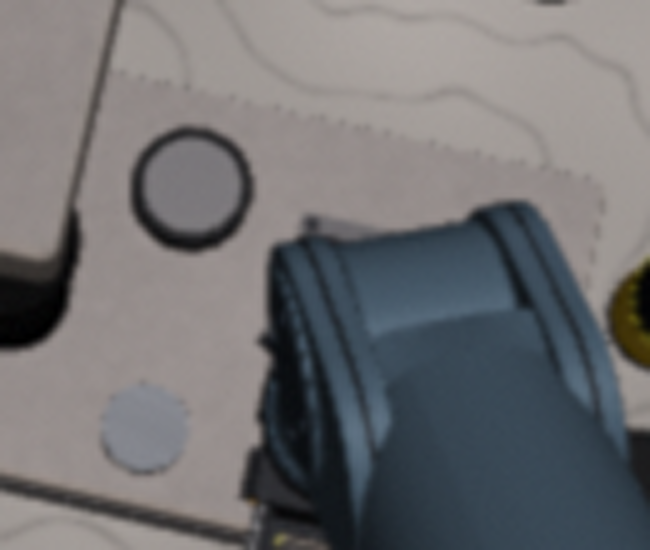

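Emit:
move_arm([
  {"slide": [0.19, 0.2, 0], "roll": 0, "fingers": 255},
  {"slide": [0, 0.2, 0], "roll": 0, "fingers": 255},
  {"slide": [0, 0.2, 0], "roll": 0, "fingers": 255},
  {"slide": [0, 0.2, 0], "roll": 0, "fingers": 255},
  {"slide": [0, 0.2, 0], "roll": 0, "fingers": 255},
  {"slide": [0, 0.2, 0], "roll": 0, "fingers": 255},
  {"slide": [0, 0.2, 0], "roll": 0, "fingers": 255},
  {"slide": [0, 0.2, 0], "roll": 0, "fingers": 255},
  {"slide": [0, 0.2, 0], "roll": 0, "fingers": 255},
  {"slide": [0, 0.15, 0], "roll": 0, "fingers": 255},
  {"slide": [0, 0, 0], "roll": 0, "fingers": 255},
  {"slide": [0, 0, 0], "roll": 0, "fingers": 255},
])

```text
clock: 4.87
eef_pos: [0.5467, -0.0724, 0.1806]
orientation: [-0.0, 0.776, 0.63, 0.0]
ft_force: [-0.8, 0.5, 1.4]
finger_gap: 0.0003
```

Run:
```python
from h import *
st((-.0355,.036,.18)); fs=look(4)
P=cloud(fs["side"]);g=gate(P);m=(P[...,2]>.175)&(P[...,2]<.228)&(g[...,0]>-.045)&(g[...,0]<.08)&(abs(g[...,1])<.07)
print(m.sum());print(np.percentile(np.c_[g[m],P[m][:,2]],[1,50,99],axis=0).round(4))
```

```text
t 4.87 p [ 0.5467 -0.0724  0.1806] gate(f,l) [-0.0398  0.0372] F gate f,l,z [-0.9  0.3  1.4] xdir vs gate-left 0.000 tilt [ 0.  0. -1.] gap 0.000 q [ 0.43  0.49 -0.49  1.83  0.29  0.89 -0.41]
to go tool units(25mm): [-0.05  0.17  0.02]
231
[[-0.0435  0.015   0.1804]
 [-0.0123  0.0261  0.2081]
 [ 0.0091  0.0484  0.2268]]
```

View pics/side4.png

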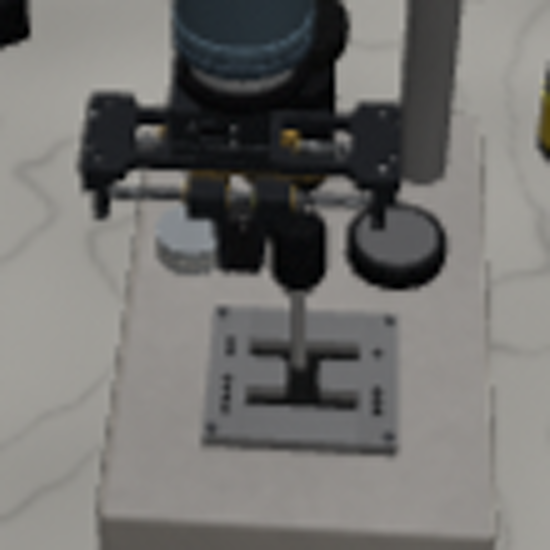

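Emit:
move_arm([
  {"slide": [0, 0.1, 0], "roll": 0, "fingers": 255},
  {"slide": [0, 0.08, 0], "roll": 0, "fingers": 255},
  {"slide": [0, 0, 0], "roll": 0, "fingers": 255},
  {"slide": [0, 0, 0], "roll": 0, "fingers": 255},
  {"slide": [0, -0.3, 0], "roll": 0, "fingers": 255},
  {"slide": [0, -0.3, 0], "roll": 0, "fingers": 255},
  {"slide": [0, 0, 0], "roll": 0, "fingers": 255},
])

```text
clock: 5.55
eef_pos: [0.5344, -0.07, 0.1805]
orientation: [-0.0, 0.776, 0.631, -0.001]
ft_force: [0.8, -0.1, -0.7]
finger_gap: 0.0005
```

```bash
cat >> h.py <<'E'
def rodx(f, z0=.127,z1=.165):
    # draw predicted rod/knob axis for fore b, cross a
    pass
def overlay(tag,f,b,a,crop=(250,170,110,110),s=5):
    ax=np.array([np.tan(b),np.tan(-a),1.]);ax/=np.linalg.norm(ax)
    im=f["pixels"].copy();u,v,w,h=crop
    im=cv2.resize(im[v:v+h,u:u+w],None,fx=s,fy=s,interpolation=cv2.INTER_CUBIC)
    def pt(P): 
        q=proj(f,P)[0]; return tuple(int(x) for x in ((q-[u,v]+.5)*s))
    P=lambda r:np.r_[togate(*(ax*r)[:2]),.02+ax[2]*r]
    for r in range(102,203,5): cv2.circle(im,pt(P(r/1000)),1,(0,255,0),-1)
    for x,y in((-.01,.0125),(.01,.0125),(-.01,-.0125),(.01,-.0125),(.035,-.02),(-.035,-.02)): cv2.circle(im,pt(np.r_[togate(x,y),.12]),2,(0,0,255),-1)
    cv2.imwrite(f"pics/ov{tag}.png",im)
E
python3 - <<'E'
from h import *
st((-.06,.078,.18)); fs=look(5)
P=cloud(fs["side"]);g=gate(P);m=(P[...,2]>.178)&(P[...,2]<.228)&(g[...,0]>-.03)&(g[...,0]<.08)&(abs(g[...,1])<.07)
print(m.sum());print(np.percentile(np.c_[g[m],P[m][:,2]],[1,50,99],axis=0).round(4))
overlay(5,fs["side"],0,-.2)
E
```

```text
t 5.55 p [ 0.5344 -0.07    0.1805] gate(f,l) [-0.0523  0.0371] F gate f,l,z [ 0.8  0.1 -0.7] xdir vs gate-left 0.001 tilt [-0.001 -0.    -1.   ] gap 0.000 q [ 0.44  0.47 -0.5   1.86  0.29  0.88 -0.41]
to go tool units(25mm): [ 1.64 -0.31  0.02]
167
[[-0.0192  0.0143  0.1805]
 [-0.0033  0.0234  0.2108]
 [ 0.0123  0.0524  0.2228]]
```

View pics/ov5.png

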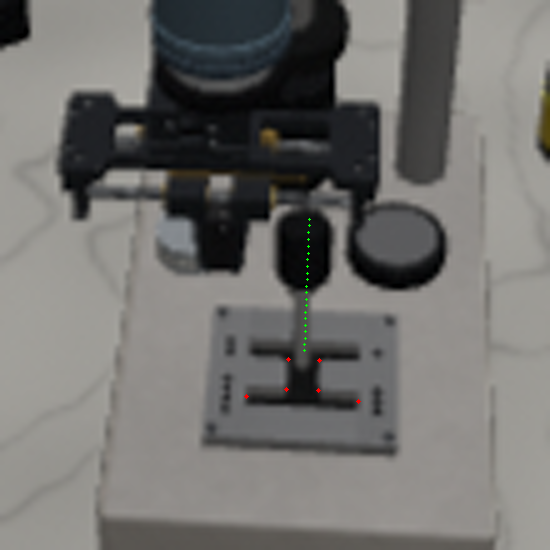

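Emit:
move_arm([
  {"slide": [0, 0.3, 0], "roll": 0, "fingers": 255},
  {"slide": [0, 0.2, 0], "roll": 0, "fingers": 255},
  {"slide": [0, 0.15, 0], "roll": 0, "fingers": 255},
  {"slide": [0, 0.13, 0], "roll": 0, "fingers": 255},
  {"slide": [0, 0, 0], "roll": 0, "fingers": 255},
  {"slide": [0, 0, 0], "roll": 0, "fingers": 255},
  {"slide": [0, -0.3, 0], "roll": 0, "fingers": 255},
  {"slide": [0, -0.4, 0], "roll": 0, "fingers": 255},
  {"slide": [0, -0.4, 0], "roll": 0, "fingers": 255},
  {"slide": [0.42, 0, 0], "roll": 0, "fingers": 255},
  {"slide": [0.42, 0, 0], "roll": 0, "fingers": 255},
  {"slide": [0.42, 0, 0], "roll": 0, "fingers": 255},
  {"slide": [0.42, 0, 0], "roll": 0, "fingers": 255},
  {"slide": [0, 0, 0], "roll": 0, "fingers": 255},
  {"slide": [0, 0, 0], "roll": 0, "fingers": 255},
])

```text
clock: 6.9
eef_pos: [0.5374, -0.0262, 0.1807]
orientation: [-0.0, 0.776, 0.631, 0.0]
ft_force: [0.3, -0.4, 0.2]
finger_gap: 0.0008
```

Run:
```python
from h import *
st((0,.079,.18)); fs=look(6)
P=cloud(fs["side"]);g=gate(P);m=(P[...,2]>.178)&(P[...,2]<.228)&(g[...,0]>-.03)&(g[...,0]<.08)&(abs(g[...,1])<.065)
print(m.sum());print(np.percentile(np.c_[g[m],P[m][:,2]],[1,50,99],axis=0).round(4))
overlay(6,fs["side"],0,-.2)
```

```text
t 6.90 p [ 0.5374 -0.0262  0.1807] gate(f,l) [-0.0584  0.0805] F gate f,l,z [ 0.4 -0.3  0.2] xdir vs gate-left 0.003 tilt [ 0.  0. -1.] gap 0.001 q [ 0.36  0.47 -0.51  1.86  0.29  0.88 -0.49]
to go tool units(25mm): [-0.07  2.34  0.03]
174
[[-0.016   0.0142  0.1815]
 [ 0.0004  0.0238  0.2093]
 [ 0.0181  0.0514  0.222 ]]
```

View pics/ov6.png

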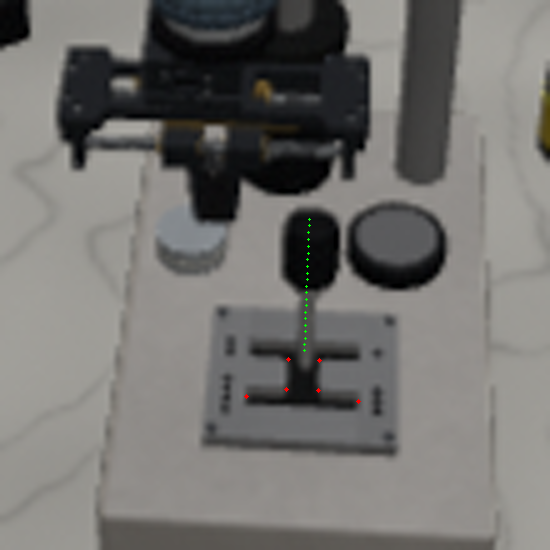

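Emit:
move_arm([
  {"slide": [0, 0.4, 0], "roll": 0, "fingers": 255},
  {"slide": [0, 0.4, 0], "roll": 0, "fingers": 255},
  {"slide": [0, 0.4, 0], "roll": 0, "fingers": 255},
  {"slide": [0, 0.4, 0], "roll": 0, "fingers": 255},
  {"slide": [0, 0.4, 0], "roll": 0, "fingers": 255},
  {"slide": [0, 0.34, 0], "roll": 0, "fingers": 255},
  {"slide": [0, 0, 0], "roll": 0, "fingers": 255},
  {"slide": [-0.2, 0, 0], "roll": 0, "fingers": 255},
  {"slide": [-0.2, 0, 0], "roll": 0, "fingers": 255},
  {"slide": [-0.2, 0, 0], "roll": 0, "fingers": 255},
  {"slide": [-0.2, 0, 0], "roll": 0, "fingers": 255},
  {"slide": [-0.2, 0, 0], "roll": 0, "fingers": 255},
  {"slide": [-0.2, 0, 0], "roll": 0, "fingers": 255},
  {"slide": [-0.2, 0, 0], "roll": 0, "fingers": 255},
  {"slide": [-0.2, 0, 0], "roll": 0, "fingers": 255},
  {"slide": [0, 0, 0], "roll": 0, "fingers": 255},
])

```text
clock: 8.33
eef_pos: [0.5857, -0.0804, 0.1807]
orientation: [0.0, 0.777, 0.63, -0.0]
ft_force: [0.3, -0.1, 0.2]
finger_gap: 0.0003
```

Run:
```python
from h import *
st((0,-.005,.18)); fs=look(7)
overlay(7,fs["side"],0,0)
```

```text
t 8.33 p [ 0.5857 -0.0804  0.1807] gate(f,l) [0.0001 0.0374] F gate f,l,z [0.3 0.  0.2] xdir vs gate-left -0.001 tilt [-0.    -0.001 -1.   ] gap 0.000 q [ 0.41  0.55 -0.48  1.73  0.31  0.94 -0.4 ]
to go tool units(25mm): [-1.7  -0.    0.03]
```

View pics/ov7.png

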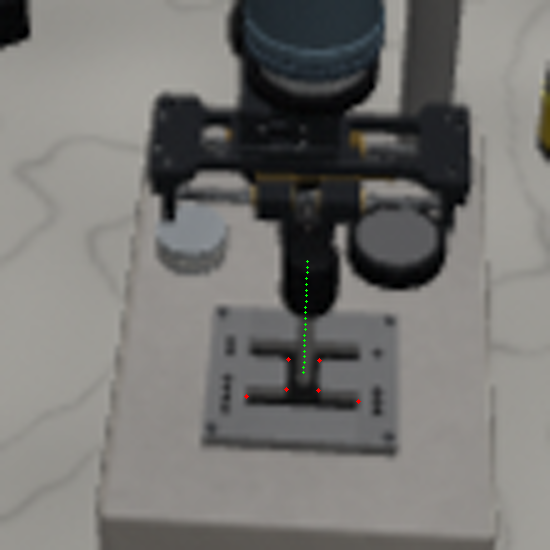

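Halfway across, the rod sits in the crossbar with no visible drift. I'll keep going.

Emit:
move_arm([
  {"slide": [-0.2, 0, 0], "roll": 0, "fingers": 255},
  {"slide": [-0.2, 0, 0], "roll": 0, "fingers": 255},
  {"slide": [-0.2, 0, 0], "roll": 0, "fingers": 255},
  {"slide": [-0.2, 0, 0], "roll": 0, "fingers": 255},
  {"slide": [-0.2, 0, 0], "roll": 0, "fingers": 255},
  {"slide": [-0.2, 0, 0], "roll": 0, "fingers": 255},
  {"slide": [-0.2, 0, 0], "roll": 0, "fingers": 255},
  {"slide": [-0.15, 0, 0], "roll": 0, "fingers": 255},
  {"slide": [0, 0, 0], "roll": 0, "fingers": 255},
  {"slide": [0, 0, 0], "roll": 0, "fingers": 255},
])

```text
clock: 9.27
eef_pos: [0.5777, -0.1174, 0.1804]
orientation: [0.0, 0.776, 0.63, -0.001]
ft_force: [-0.7, 0.1, 0.4]
finger_gap: 0.0004
```

Run:
```python
from h import *
st((0,-.005,.18)); fs=look(8)
overlay(8,fs["side"],0,.2)
```

```text
t 9.27 p [ 0.5777 -0.1174  0.1804] gate(f,l) [-0.0002 -0.0004] F gate f,l,z [-0.7 -0.   0.4] xdir vs gate-left -0.000 tilt [-0.001 -0.001 -1.   ] gap 0.000 q [ 0.47  0.55 -0.48  1.73  0.3   0.93 -0.33]
to go tool units(25mm): [-0.18  0.01  0.02]
```

View pics/ov8.png

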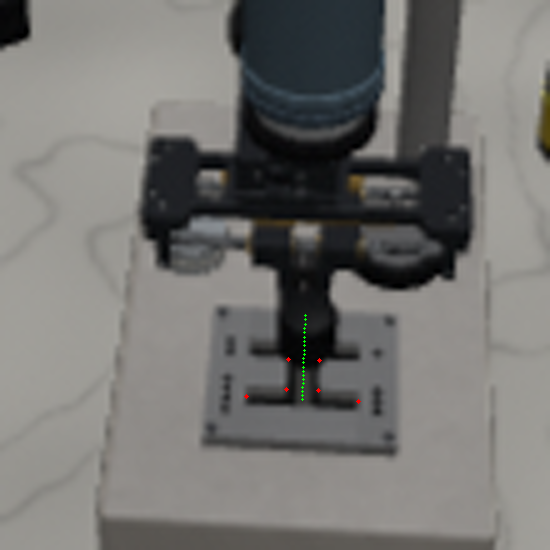

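Emit:
move_arm([
  {"slide": [-0.1, 0, 0], "roll": 0, "fingers": 255},
  {"slide": [-0.1, 0, 0], "roll": 0, "fingers": 255},
  {"slide": [0, 0, 0], "roll": 0, "fingers": 255},
  {"slide": [0, 0, 0], "roll": 0, "fingers": 255},
])

```text
clock: 9.7
eef_pos: [0.5769, -0.1214, 0.1806]
orientation: [-0.0, 0.776, 0.63, -0.0]
ft_force: [-0.1, 0.1, -0.6]
finger_gap: 0.0004
```

Run:
```python
from h import *
st((0,-.007,.18)); fs=look(9)
P=cloud(fs["side"]);g=gate(P);m=(P[...,2]>.16)&(P[...,2]<.222)&(abs(g[...,0])<.022)&(g[...,1]<-.02)&(g[...,1]>-.08)
print(m.sum());print(np.percentile(np.c_[g[m],P[m][:,2]],[1,50,99],axis=0).round(4))
overlay(9,fs["side"],0,.2)
```

```text
t 9.70 p [ 0.5769 -0.1214  0.1806] gate(f,l) [-0.0001 -0.0045] F gate f,l,z [-0.1  0.  -0.6] xdir vs gate-left 0.001 tilt [-0.  0. -1.] gap 0.000 q [ 0.48  0.55 -0.48  1.73  0.3   0.93 -0.32]
to go tool units(25mm): [-0.1   0.01  0.02]
167
[[-0.0161 -0.0566  0.177 ]
 [ 0.0008 -0.0463  0.2139]
 [ 0.0165 -0.0244  0.2205]]
```

View pics/ov9.png

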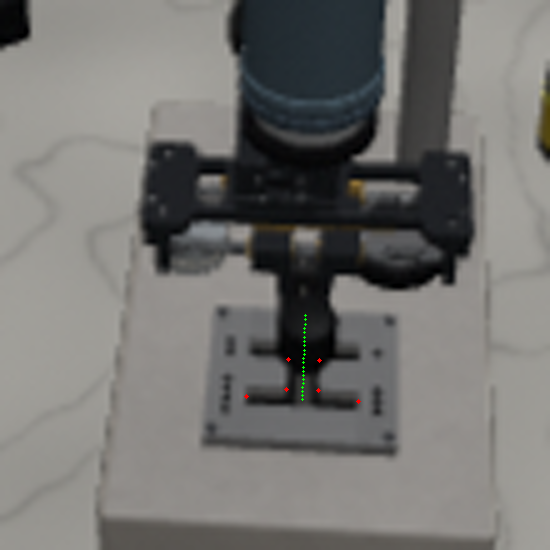

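Emit:
move_arm([
  {"slide": [0.25, 0, 0], "roll": 0, "fingers": 255},
  {"slide": [0.25, 0, 0], "roll": 0, "fingers": 255},
  {"slide": [0.1, 0, 0], "roll": 0, "fingers": 255},
  {"slide": [0, -0.42, 0], "roll": 0, "fingers": 255},
  {"slide": [0, -0.42, 0], "roll": 0, "fingers": 255},
  {"slide": [0, -0.42, 0], "roll": 0, "fingers": 255},
  {"slide": [0, -0.42, 0], "roll": 0, "fingers": 255},
  {"slide": [0, -0.42, 0], "roll": 0, "fingers": 255},
  {"slide": [0, -0.42, 0], "roll": 0, "fingers": 255},
  {"slide": [0, 0, 0], "roll": 0, "fingers": 255},
  {"slide": [-0.5, 0, 0], "roll": 0, "fingers": 255},
  {"slide": [-0.5, 0, 0], "roll": 0, "fingers": 255},
  {"slide": [-0.5, 0, 0], "roll": 0, "fingers": 255},
  {"slide": [-0.4, 0, 0], "roll": 0, "fingers": 255},
  {"slide": [0, 0, 0], "roll": 0, "fingers": 255},
  {"slide": [0, 0, 0], "roll": 0, "fingers": 255},
])

```text
clock: 11.13
eef_pos: [0.509, -0.1404, 0.1807]
orientation: [0.0, 0.776, 0.63, 0.0]
ft_force: [-0.4, 0.6, 0.0]
finger_gap: 0.0004
```

Run:
```python
from h import *
st((0,-.037,.18)); fs=look(10)
P=cloud(fs["side"]);g=gate(P);m=(P[...,2]>.16)&(P[...,2]<.222)&(abs(g[...,0])<.03)&(g[...,1]<-.005)&(g[...,1]>-.08)
print(m.sum());print(np.percentile(np.c_[g[m],P[m][:,2]],[1,50,99],axis=0).round(4))
overlay(10,fs["side"],0,.2)
```

```text
t 11.13 p [ 0.509  -0.1404  0.1807] gate(f,l) [-0.0627 -0.0371] F gate f,l,z [-0.5  0.5  0. ] xdir vs gate-left -0.000 tilt [ 0.  0. -1.] gap 0.000 q [ 0.57  0.45 -0.49  1.89  0.27  0.87 -0.26]
to go tool units(25mm): [0.   2.51 0.03]
158
[[-0.0161 -0.0559  0.1765]
 [-0.0006 -0.0472  0.2123]
 [ 0.0165 -0.0289  0.2213]]
```

View pics/ov10.png

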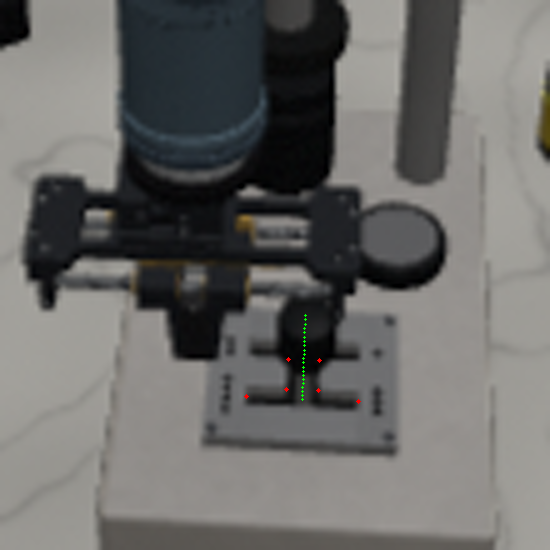

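Emit:
move_arm([
  {"slide": [0, 0.2, 0], "roll": 0, "fingers": 255},
  {"slide": [0, 0.2, 0], "roll": 0, "fingers": 255},
  {"slide": [0, 0.2, 0], "roll": 0, "fingers": 255},
  {"slide": [0, 0.2, 0], "roll": 0, "fingers": 255},
  {"slide": [0, 0.2, 0], "roll": 0, "fingers": 255},
  {"slide": [0, 0.2, 0], "roll": 0, "fingers": 255},
  {"slide": [0, 0.2, 0], "roll": 0, "fingers": 255},
  {"slide": [0, 0.2, 0], "roll": 0, "fingers": 255},
  {"slide": [0, 0.2, 0], "roll": 0, "fingers": 255},
  {"slide": [0, 0.2, 0], "roll": 0, "fingers": 255},
  {"slide": [0, 0.2, 0], "roll": 0, "fingers": 255},
  {"slide": [0, 0.2, 0], "roll": 0, "fingers": 255},
  {"slide": [0, 0, 0], "roll": 0, "fingers": 255},
])

```text
clock: 12.32
eef_pos: [0.5682, -0.1528, 0.1805]
orientation: [-0.0, 0.776, 0.63, 0.0]
ft_force: [-1.4, -0.3, 0.7]
finger_gap: 0.0007
```

Run:
```python
from h import *
st((.0115,-.037,.18)); fs=look(11)
overlay(11,fs["side"],.22,.2)
```

```text
t 12.32 p [ 0.5682 -0.1528  0.1805] gate(f,l) [-0.0023 -0.037 ] F gate f,l,z [-1.3 -0.6  0.7] xdir vs gate-left 0.000 tilt [ 0.  0. -1.] gap 0.001 q [ 0.53  0.55 -0.47  1.74  0.3   0.93 -0.27]
to go tool units(25mm): [0.   0.55 0.02]
```

View pics/ov11.png

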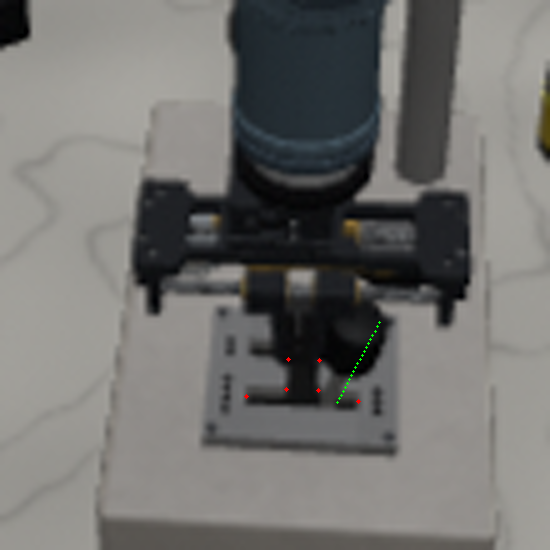

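Emit:
move_arm([
  {"slide": [0, 0.1, 0], "roll": 0, "fingers": 255},
  {"slide": [0, 0.1, 0], "roll": 0, "fingers": 255},
  {"slide": [0, 0.1, 0], "roll": 0, "fingers": 255},
  {"slide": [0, 0.1, 0], "roll": 0, "fingers": 255},
  {"slide": [0, 0.08, 0], "roll": 0, "fingers": 255},
  {"slide": [0, 0, 0], "roll": 0, "fingers": 255},
])

```text
clock: 12.92
eef_pos: [0.5796, -0.1551, 0.1807]
orientation: [0.0, 0.776, 0.63, 0.0]
ft_force: [-1.7, -0.2, -0.6]
finger_gap: 0.0004
```

Emit:
move_arm([
  {"slide": [0, 0.06, 0], "roll": 0, "fingers": 255},
  {"slide": [0, 0, 0], "roll": 0, "fingers": 255},
])

```text
clock: 13.08
eef_pos: [0.5809, -0.1553, 0.1807]
orientation: [-0.0, 0.776, 0.63, 0.0]
ft_force: [-0.6, 0.7, -0.3]
finger_gap: 0.0001
```

Run:
```python
from h import *
st((.0115,-.037,.18)); fs=look(12)
overlay(12,fs["side"],.28,.2)
```

```text
t 13.08 p [ 0.5809 -0.1553  0.1807] gate(f,l) [ 0.0107 -0.0369] F gate f,l,z [-0.7  0.6 -0.3] xdir vs gate-left 0.001 tilt [ 0.  0. -1.] gap 0.000 q [ 0.52  0.57 -0.47  1.7   0.3   0.95 -0.26]
to go tool units(25mm): [-0.    0.03  0.03]
```

View pics/ov12.png

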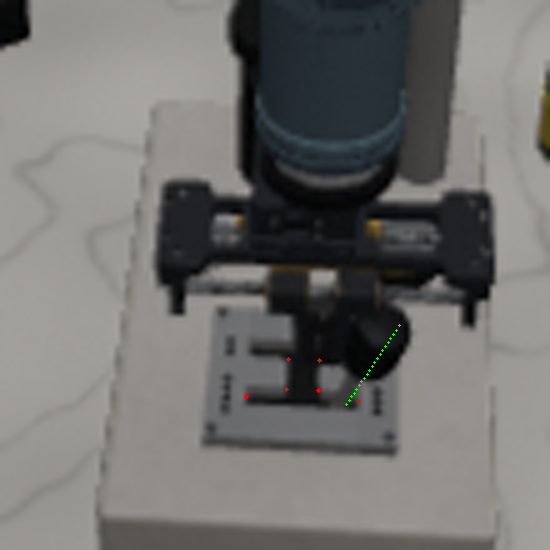

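Emit:
move_arm([
  {"slide": [0, 0.06, 0], "roll": 0, "fingers": 255},
  {"slide": [0, 0, 0], "roll": 0, "fingers": 255},
])

```text
clock: 13.35
eef_pos: [0.5823, -0.1557, 0.1808]
orientation: [0.0, 0.776, 0.63, 0.0]
ft_force: [-2.2, -0.2, -1.6]
finger_gap: 0.0004
```

Emit:
move_arm([
  {"slide": [0, 0.06, 0], "roll": 0, "fingers": 255},
  {"slide": [0, 0, 0], "roll": 0, "fingers": 255},
])

```text
clock: 13.52
eef_pos: [0.5839, -0.156, 0.1808]
orientation: [0.0, 0.776, 0.63, 0.0]
ft_force: [-1.5, 0.5, -1.3]
finger_gap: 0.0004
```

Emit:
move_arm([
  {"slide": [0, 0.06, 0], "roll": 0, "fingers": 255},
  {"slide": [0, 0, 0], "roll": 0, "fingers": 255},
])

```text
clock: 13.68
eef_pos: [0.5853, -0.1563, 0.1807]
orientation: [0.0, 0.776, 0.63, 0.0]
ft_force: [-2.2, 0.4, 0.1]
finger_gap: 0.0006
```

Run:
```python
from h import *
st((.0115,-.037,.18)); fs=look(13)
overlay(13,fs["side"],.28,.2)
```

```text
t 13.68 p [ 0.5853 -0.1563  0.1807] gate(f,l) [ 0.0152 -0.037 ] F gate f,l,z [-2.2 -0.   0.1] xdir vs gate-left 0.000 tilt [ 0. -0. -1.] gap 0.001 q [ 0.52  0.57 -0.47  1.69  0.3   0.95 -0.26]
to go tool units(25mm): [ 0.   -0.15  0.03]
```

View pics/ov13.png

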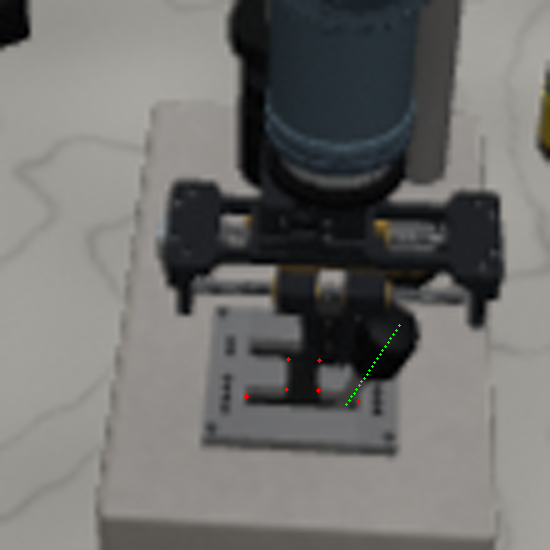

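Emit:
move_arm([
  {"slide": [0, 0.06, 0], "roll": 0, "fingers": 255},
  {"slide": [0, 0, 0], "roll": 0, "fingers": 255},
])

```text
clock: 13.95
eef_pos: [0.5867, -0.1566, 0.1807]
orientation: [0.0, 0.776, 0.63, 0.0]
ft_force: [-1.8, 0.6, -0.2]
finger_gap: 0.0004
```

Emit:
move_arm([
  {"slide": [0, 0.06, 0], "roll": 0, "fingers": 255},
  {"slide": [0, 0, 0], "roll": 0, "fingers": 255},
])

```text
clock: 14.12
eef_pos: [0.5881, -0.1569, 0.1807]
orientation: [-0.0, 0.776, 0.63, -0.0]
ft_force: [-2.2, 1.1, -0.5]
finger_gap: 0.0003
```

Emit:
move_arm([
  {"slide": [0, 0.06, 0], "roll": 0, "fingers": 255},
  {"slide": [0, 0, 0], "roll": 0, "fingers": 255},
])

```text
clock: 14.28
eef_pos: [0.589, -0.1571, 0.1804]
orientation: [-0.001, 0.776, 0.631, -0.001]
ft_force: [-3.0, 1.1, 0.7]
finger_gap: 0.0003
```

Run:
```python
from h import *
st((.0115,-.037,.18)); fs=look(14)
overlay(14,fs["side"],.28,.2)
```

```text
t 14.28 p [ 0.589  -0.1571  0.1804] gate(f,l) [ 0.019 -0.037] F gate f,l,z [-3.1  0.5  0.7] xdir vs gate-left 0.001 tilt [-0.002  0.    -1.   ] gap 0.000 q [ 0.52  0.58 -0.46  1.68  0.3   0.96 -0.26]
to go tool units(25mm): [-0.   -0.3   0.02]
```

View pics/ov14.png

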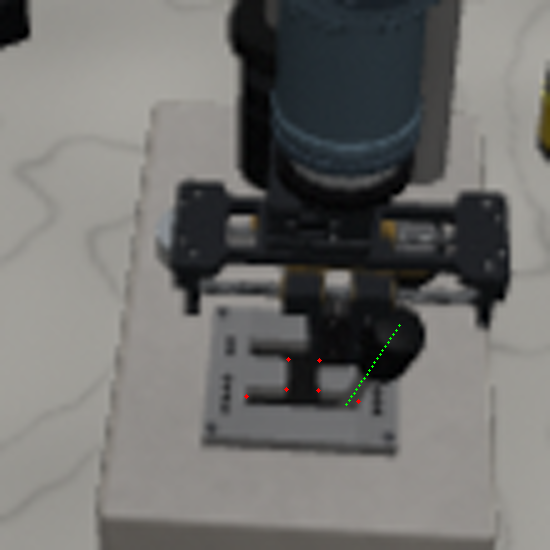

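Emit:
move_arm([
  {"slide": [0, 0.06, 0], "roll": 0, "fingers": 255},
  {"slide": [0, 0, 0], "roll": 0, "fingers": 255},
])

```text
clock: 14.55
eef_pos: [0.5896, -0.1572, 0.1803]
orientation: [-0.001, 0.776, 0.631, -0.001]
ft_force: [-6.7, 2.8, 1.8]
finger_gap: 0.0008
```

Emit:
move_arm([
  {"slide": [0, 0.06, 0], "roll": 0, "fingers": 255},
  {"slide": [0, 0, 0], "roll": 0, "fingers": 255},
])

```text
clock: 14.72
eef_pos: [0.5901, -0.1573, 0.1802]
orientation: [-0.002, 0.776, 0.631, -0.002]
ft_force: [-9.4, 2.8, 4.2]
finger_gap: 0.0007
```

The force has climbed to about 10 N with hardly any movement, so the lever is at the hard stop. I'll back straight off, then go up and away.

Emit:
move_arm([
  {"slide": [0, -0.1, 0], "roll": 0, "fingers": 255},
  {"slide": [0, -0.2, 0], "roll": 0, "fingers": 255},
  {"slide": [0, -0.5, 0], "roll": 0, "fingers": 255},
  {"slide": [0, -0.8, 0], "roll": 0, "fingers": 255},
  {"slide": [0, -0.8, 0], "roll": 0, "fingers": 255},
  {"slide": [0, -0.8, 0], "roll": 0, "fingers": 255},
  {"slide": [0, -0.8, 0], "roll": 0, "fingers": 255},
  {"slide": [0, 0, -0.8], "roll": 0, "fingers": 255},
  {"slide": [0, 0, -0.8], "roll": 0, "fingers": 255},
  {"slide": [0, 0, -0.8], "roll": 0, "fingers": 255},
  {"slide": [-0.8, 0, -0.8], "roll": 0, "fingers": 255},
  {"slide": [-0.8, 0, -0.8], "roll": 0, "fingers": 255},
  {"slide": [-1, 0, 0], "roll": 0, "fingers": 255},
  {"slide": [-1, 0, 0], "roll": 0, "fingers": 255},
  {"slide": [-1, 0, 0], "roll": 0, "fingers": 255},
  {"slide": [-1, 0, 0], "roll": 0, "fingers": 255},
  {"slide": [-1, 0, 0], "roll": 0, "fingers": 255},
  {"slide": [-1, 0, 0], "roll": 0, "fingers": 255},
  {"slide": [0, 0, 0], "roll": 0, "fingers": 255},
  {"slide": [0, 0, 0], "roll": 0, "fingers": 255},
])

```text
clock: 16.38
eef_pos: [0.4557, -0.325, 0.2811]
orientation: [0.001, 0.777, 0.629, 0.0]
ft_force: [0.1, 0.9, 0.6]
finger_gap: 0.0006
```

Run:
```python
from h import *
st(); fs=look(15)
for n in fs:
    P=cloud(fs[n]);g=gate(P);m=(P[...,2]>.165)&(P[...,2]<.23)&(abs(g[...,0])<.09)&(abs(g[...,1])<.08)
    print(n,m.sum());print(np.percentile(np.c_[g[m],P[m][:,2]],[1,50,99],axis=0).round(4))
    t=m&(P[...,2]>.2);print("top mean",g[t].mean(0))
overlay(15,fs["side"],.28,.2)
a=pickle.load(open("f0.pkl","rb"))
overlay("15t",fs["top"],.28,.2,(235,70,200,155),4)
df=cv2.absdiff(a["top"]["pixels"],fs["top"]["pixels"]).max(2);cv2.imwrite("pics/diff.png",cv2.convertScaleAbs(df,alpha=3))
cv2.imwrite("pics/top15full.png",fs["top"]["pixels"])
```

```text
t 16.38 p [ 0.4557 -0.325   0.2811] gate(f,l) [-0.0769 -0.2287] F gate f,l,z [-0.1  0.9  0.6] xdir vs gate-left -0.002 tilt [ 0.002 -0.001 -1.   ] gap 0.001 q [ 0.89  0.37 -0.44  1.72  0.18  1.09  0.18]
side 170
[[ 0.0315 -0.055   0.1695]
 [ 0.0495 -0.0449  0.2053]
 [ 0.0685 -0.0242  0.2154]]
top mean [ 0.05266728 -0.04108713]
top 237
[[ 0.0308 -0.0515  0.1784]
 [ 0.0469 -0.0316  0.2059]
 [ 0.0707 -0.0152  0.2151]]
top mean [ 0.0524811  -0.03509098]
```

View pics/ov15.png

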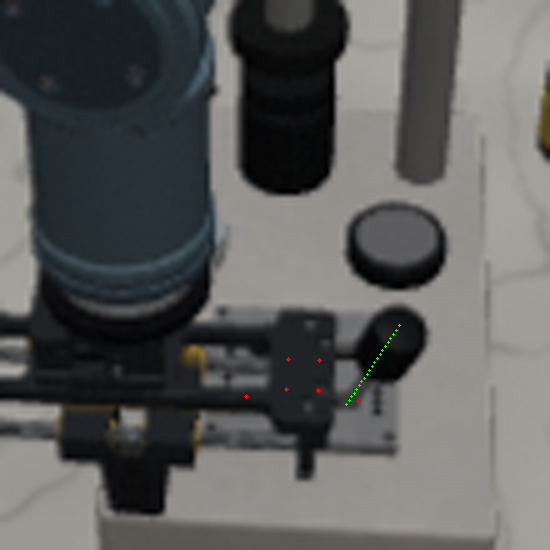

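View pics/ov15t.png

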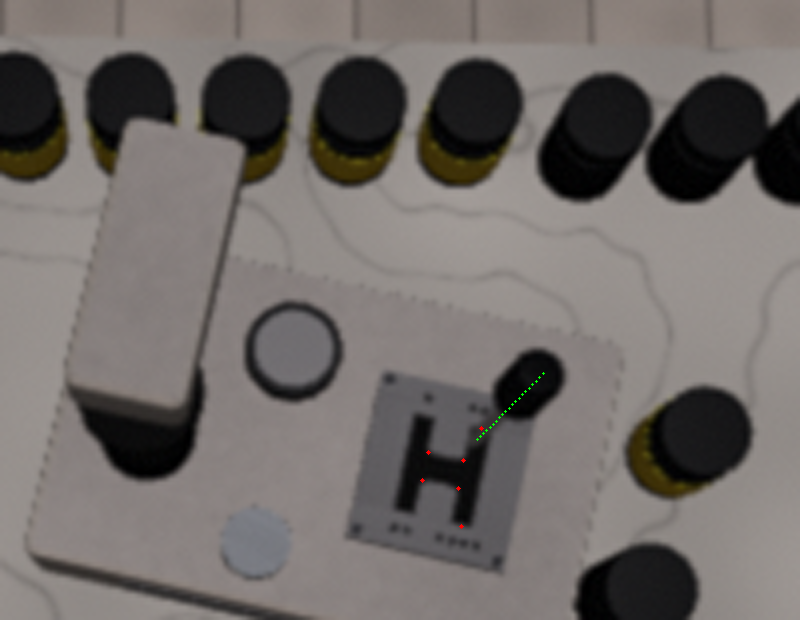

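View pics/diff.png

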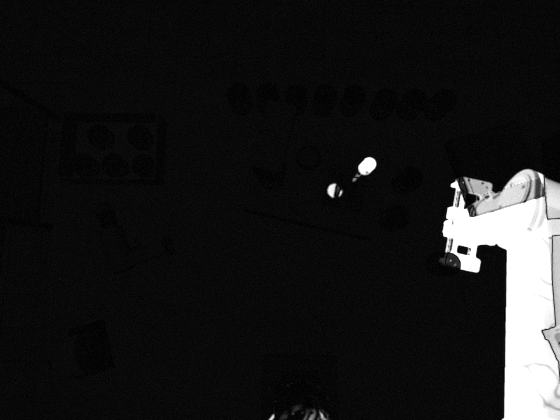

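```bash
python3 -c "
from station import *
print(job_done())"
```

```text
the job is handed in; nothing more can be done
None
```

The selector lever is in the third slot, fully home, and I handed the job in at about 16.5 s on the robot's clock.

**What I did:** I used the shut fingers as a pusher from outside, without pinching the knob. I pushed the lever from about -0.17 rad in the left lane level with the crossbar. Then I pushed it across to about +0.19 rad in the right lane, and forward to the end. It stayed level with the crossbar on the way over and never went towards the fourth slot.

**Last checks:**
- **Fully home:** at the end the force rose from about 2 N to about 10 N with almost no further movement, so the lever was against the stop.
- **Lever position:** after I backed off, both cameras showed the rod at the far end of the right lane.
- **Bystanders:** comparing the top view before and after, only the lever and the arm had changed. The robot hid a few spots, including part of the jar farthest right.
- **Robot clear:** it is clear of everything, with the fingers about 0.28 m above the table.

**Disagreements:**
- The depth readings of the knob put its forward lean slightly short, about 0.26–0.27 rad against the nominal 0.28, and its sideways lean at about 0.18–0.2. That is within measuring error, so I relied on the force at the stop.
- The finger position at the stop was about 8 mm beyond my first estimate. About 2–3 mm of that is the fingertips being thinner than I assumed; the rest I put down to small gate-position error.
- One move call was refused as invalid. It moved nothing, and I resent it with every field filled in.

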